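# Set the water meter's dial to the long scale line and take a reading

## Task

Set the bench water meter: with a closed fingertip, gently push the finger peg round so that the dial turns, either way, until its index mark lines up with the one long line on the scale ring; do not pinch the peg or lift the dial from its seat. Only then press the round key fully down and let it go, with the dial still on the line. Leave the bottle, mug, screwdriver and cap where they are.

Things in the scene. Friction and masses are not known exactly. Their poses are not given: they have to be found in the camera images.
- meter: bench water meter, a grey box fixed to the table, 200 (its x) x 290 (its y) x 55 mm high, standing on a 3 mm blue mat; origin at the centre of its underside, z up. The dial's axis stands at (0, 55) mm and the key at (-25, -95) mm in its frame; a flush blank display is beside the key
- dial: black dial on top of the meter, a flat disc 104 mm in diameter and 10 mm thick; origin on its vertical axis at the disc's underside (55 mm above the meter's underside), z up along the axis, x towards its index mark. It turns endlessly both ways, stays where it is left, and resists with about 0.07 N m (2 N of push at the peg). It weighs about 0.45 kg, sits in its seat by its own weight and would slide up if pulled
- index (a point): outer end of the dial's index mark, a single white radial line 4 mm wide, running from near the centre to the rim, on the disc's top; the point is 53 mm from the dial's axis, at the height of the disc's top, and turns with the dial; its x axis points radially outward
- peg_top (a point): centre of the top of the dial's steel finger peg, an upright round peg 16 mm in diameter standing 30 mm above the disc's top, 38 mm from the dial's axis, diametrically opposite the index mark; this is what is pushed sideways to turn the dial
- long_line (a point): inner end of the one long line of the fixed aluminium scale ring that surrounds the dial (ring 54 to 77 mm from the axis, its top 1 mm below the disc's top). The long black line is 22 mm long and 4 mm wide and crosses the whole ring; all others are short, 6 mm long, every 20 degrees. The point is 53 mm from the dial's axis at the height of the disc's top, its x axis points radially outward; it coincides with the index point when the dial is set
- key_top (a point): centre of the top of the meter's round white key, 32 mm in diameter, in a low black housing; pressed straight down
- key (a joint): travel of the key in m: 0 up, 0.006 fully down; its spring takes about 5 N at the bottom and returns it
- bottle: loose white square sample bottle, 60 x 60 x 128 mm, origin at the centre of its underside; bystander
- mug: loose white mug, 80 mm in diameter, 90 mm high, origin at the centre of its underside; bystander
- screwdriver: loose screwdriver 160 mm long lying on the mat beyond the meter; bystander
- cap: loose white screw cap, 36 mm in diameter, 18 mm high, origin at the centre of its underside; bystander

How it is judged (in metres and radians):
On the way, in this order (a step that is already met when the one before it is completed fails the run):
1. the dial's index mark stands at the long scale line, at rest, with the key up (horizontal distance between index and long_line below 0.004 m and angular speed of dial below 0.05 rad/s and value of joint key below 0.0015 m), for 0.3 s.
2. the key is pressed down with the dial on the line (value of joint key above 0.0045 m and horizontal distance between index and long_line below 0.004 m), for 0.05 s.
At the end, for the whole second after the job is handed in: The index mark is within 4 mm (the width of either mark) of the long line, the dial at rest and down in its seat, and the key has been pressed at least 4.5 mm and is up again (all of step 1 and z of index in the frame of meter below 0.068 m); the robot touches nothing.
It fails at once if the dial is lifted more than 6 mm out of its seat (z of index in the frame of meter above 0.071 m).
It fails at once if the dial or its peg is squeezed or pushed with more than 25 N (contact force between the fingers and dial above 25 N).
It fails at once if the key is pressed while the dial is off the line (value of joint key above 0.003 m and horizontal distance between index and long_line above 0.006 m).
It fails at once if a bystander is moved more than 20 mm (distance of any of bottle, mug, screwdriver, cap from where it was at the start of the episode above 0.02 m).
It also fails if it takes over 53 s, if anything falls off the work surface, if the arm or the gripper's body presses on something with over 40 N, if the wrist force passes 120 N, or if a joint passes its speed limit or range.

## Robot

A 6-joint arm with a two-finger parallel gripper is mounted at the origin on the work surface. World frame = base frame: x ahead of the robot, y to its left, z up, the work surface at z = 0. Lengths are in mm, angles in degrees, forces in N, time in s.
With the tool pointing down it reaches from about 300 to 950 mm from the base axis. Payload 3.1 kg.
Tool frame: the origin (TCP) lies on the centre line of the jaws, within the pads' length; the fingertips stand 25 mm ahead of it and the grasp point (between the pads) lies 6 mm ahead of it; z points along the fingers, y is the direction in which the jaws open and shut (so a half turn about z gives the same grasp; the last joint's range is limited). The gripper opens to 85 mm and grips with 20 to 120 N. Pads are 22 mm wide; open, the fingers measure 114 mm over their backs; the gripper's body (76 mm by 85 mm) begins 54 mm behind the grasp point. The pads swing forward as they close: fully open they stand 13 mm farther back than shut.
Start: joints at [72.554, 17.653, 93.61, -0, 68.738, -3.994], TCP at [145.431, 607.85, 256.272] pointing down, gripper open.
Joint ranges: [-175.34, 175.34], [-45.06, 112.39], [2.9, 150.54], [-68.45, 248.45], [3.09, 151.38], [-168.51, 168.51]. Speed limits (degrees/s): [159.86, 159.86, 180, 180, 180, 180].

## Interface

Orientations are given as [roll, pitch, yaw] about the fixed x, y, z axes, in that order (R = Rz(yaw) Ry(pitch) Rx(roll)).
In Python, from rig import bot gives the robot as it stands.
- The arm moves only by the tool arm_command, never from a script. Its argument "motion" is a list of rows, each a list of 5 numbers: the shift along the tool's x, y, z in m, then the turn about the tool's z in rad, then the finger opening in m, from 0 to 0.0854. In form: [[tx, ty, tz, twist, gripper], ...]. A call has exactly 5 rows; each row shifts and turns the commanded pose from where the row before left it, along the tool's axes as they then stand; what a row does not reach is not made up. A row lasts 1/8 s, in which the tool goes at most 62.5 mm and 10.7 degrees, less where a joint would pass 70% of its speed; a pose out of reach is approached as far as the arm can. A call with a gripper value outside its range is refused whole. The fingers move at their own pace and stop on an object; "newtons" is the grip in N (left out, the last holds). Time passes only in rows, so rows that do not move let the fingers close, or fill a call up. It gives the time, the measured TCP pose, the force and the opening at its end, in the units of the state.
- bot.sense(): the state, without advancing time (a new reading comes with each control period).
- bot.camera(name): name is "side" or "top"; returns a dict with "image" (384x512x3 uint8, red, green, blue), "depth" (384x512 float32, mm along the optical axis (not along the pixel's ray), 0 where there is no reading), "fovy" (degrees; the focal length in pixels is half the picture's height over the tangent of half this angle, whatever the lens; pixels are square), "cx", "cy" (the principal point, pixels), "rvec" (rotation vector, rad) and "tvec" (3), from world to camera coordinates, as OpenCV has them. Camera axes: x right, y down, z forward; pixel columns grow to the right and rows downward; lengths in mm; the calibration is good to about 2 mm. A picture is of the moment at which its call begins.
- bot.finish_job(): hands the job in, once; it reports no verdict.
The state is a dict: "time_s": time; "joints": joint angles; "qd": joint speeds; "tau": joint torques, N m; "tool_pos": TCP position; "orientation": TCP orientation; "contact_force": force on the tool from outside, world axes, zero at the start; "moment": the same for the moment, N m; "finger_gap": opening from 0.0 (shut) to 1.0 (fully open).
Only numpy, scipy, OpenCV 4.12 (cv2) and the standard library are available. Lean on these libraries where they do the work, as an engineer would, in place of code of your own. Each camera call takes 0.05 s, during which the arm holds its last target.

## Working session

There is one attempt and no reset: what is moved stays moved. The work goes in short steps, Python scripts to look and compute and a tool call to move; the robot and the scene stay as the last step left them, time stands still between calls to the robot, and variables do not carry over. Pictures are saved under pics/ and viewed, and the job is handed in when it is done.

Besides the shell and the picture viewer there is one more tool, called after "Emit:" in YAML: its name, and indented under it one key for each argument. arm_command: Moves the arm, as the interface text tells. Its arguments: {"type":"object","properties":{"motion":{"type":"array","items":{"type":"array","items":{"type":"number"}}},"newtons":{"type":"number"}},"required":["motion"]}

```bash
mkdir -p pics; ls; cat > h.py <<'E'
import numpy as np, cv2
from rig import bot
def K(c):
    f=384/2/np.tan(np.radians(c['fovy'])/2)
    return np.array([[f,0,c['cx']],[0,f,c['cy']],[0,0,1.]])
def ray(c,u,v):
    R=cv2.Rodrigues(np.array(c['rvec'],float))[0];t=np.array(c['tvec'],float).ravel()
    d=R.T@np.linalg.inv(K(c))@np.array([u,v,1.]);o=-R.T@t
    return o,d
def onz(c,u,v,z):
    o,d=ray(c,u,v);return o+d*(z-o[2])/d[2]
def bydepth(c,u,v):
    o,d=ray(c,u,v);return o+d*float(c['depth'][int(round(v)),int(round(u))])
def proj(c,p):
    return cv2.projectPoints(np.array(p,float).reshape(-1,1,3),np.array(c['rvec'],float),np.array(c['tvec'],float),K(c),None)[0].reshape(-1,2)
E
cat > shot.py <<'E'
import sys,pickle
from h import *
n=sys.argv[1]
for k in sys.argv[2:] or ['top','side']:
    c=bot.camera(k); pickle.dump(c,open(f'pics/{n}_{k}.pkl','wb'))
    cv2.imwrite(f'pics/{n}_{k}.png',cv2.cvtColor(c['image'],cv2.COLOR_RGB2BGR))
    print(k,{q:c[q] for q in c if q not in('image','depth')}, (-cv2.Rodrigues(np.array(c['rvec'],float))[0].T@np.array(c['tvec'],float).ravel()))
print(bot.sense())
E
python3 shot.py a
```

```text
pics
top {'fovy': 55.06521164921682, 'cx': 260.99463018581633, 'cy': 195.8517648178706, 'rvec': array([ 2.1563031 , -2.14490952,  0.21569545]), 'tvec': array([ 30.95395646, 585.3376979 , 749.24704652])} [453.74911464  61.13982805 833.86040026]
side {'fovy': 44.16536010887083, 'cx': 254.04316747897332, 'cy': 190.19490975387103, 'rvec': array([ 2.40637145, -0.38601542,  0.16552871]), 'tvec': array([-528.85733422,  236.92445571,  898.30623181])} [ 358.84445436 -549.79026726  843.64606523]
{'time_s': 0.1, 'joints': array([ 7.25532604e+01,  1.76996021e+01,  9.36808779e+01,  1.93587047e-03,
        6.87381011e+01, -3.99433392e+00]), 'qd': array([-5.03874728e-02, -5.91790811e-02, -1.38140220e-01, -4.26863832e-02,
       -7.90310381e-05,  2.61184590e-02]), 'tau': array([-3.48813446e-04, -4.16410589e+01, -2.77646399e+01, -9.76142201e-05,
        4.03870872e-03, -4.18704111e-07]), 'tool_pos': array([145.21926636, 607.19213029, 255.17214448]), 'orientation': array([-1.79881833e+02, -1.00583573e-02,  1.66546880e+02]), 'contact_force': array([-0.30785835, -1.3097986 ,  0.43829702]), 'moment': array([-0.01841594,  0.02046434,  0.00039666]), 'finger_gap': 1.0006900587476604}
```

View pics/a_top.png

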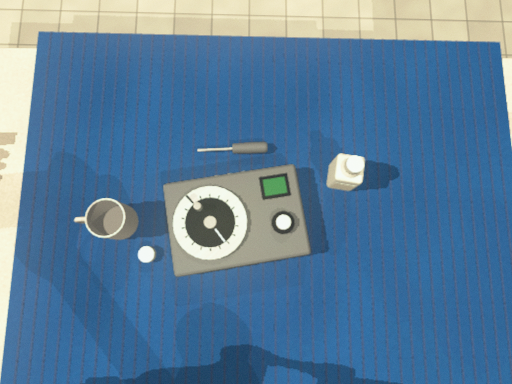

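View pics/a_side.png

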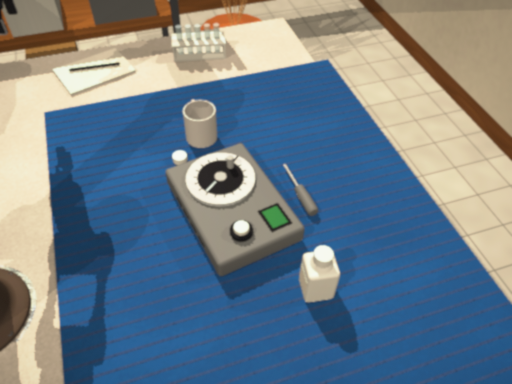

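The top view shows the meter with the dial at about (210,222), the peg at about (197,206), the index pointing to about (227,243) and the key at (284,222). I'll enlarge both views to find the long line.

```bash
python3 - <<'E'
import cv2
a=cv2.imread('pics/a_top.png')[175:270,160:315];b=cv2.imread('pics/a_side.png')[140:280,160:310]
cv2.imwrite('pics/a_topz.png',cv2.resize(a,None,fx=5,fy=5,interpolation=cv2.INTER_CUBIC))
cv2.imwrite('pics/a_sidez.png',cv2.resize(b,None,fx=4,fy=4,interpolation=cv2.INTER_CUBIC))
E
```

```text
(no output)
```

View pics/a_topz.png

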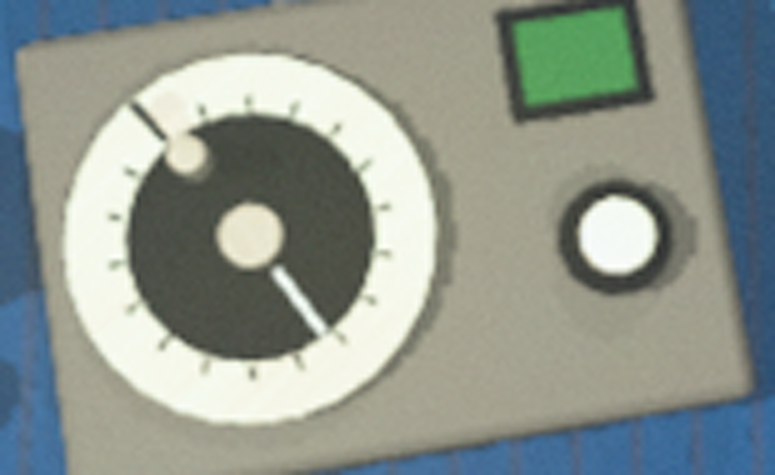

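View pics/a_sidez.png

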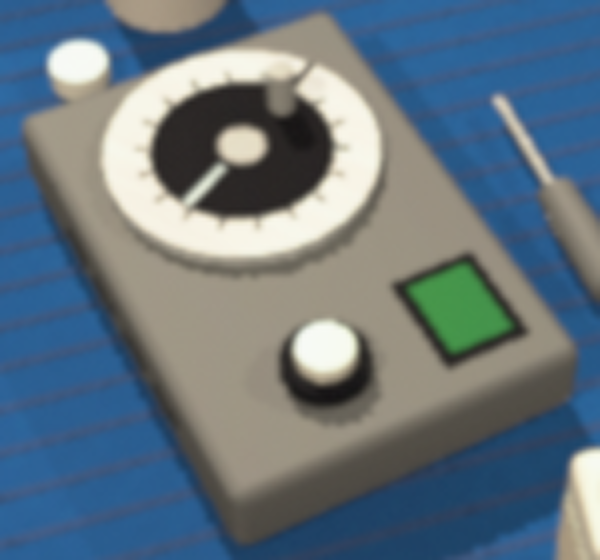

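```bash
cat > meas.py <<'E'
import pickle,sys
from h import *
from scipy.optimize import least_squares
n=sys.argv[1]
def circ(P):
    A=np.c_[2*P,np.ones(len(P))];s=np.linalg.lstsq(A,(P**2).sum(1),rcond=None)[0]
    return s[:2],np.sqrt(s[2]+s[:2]@s[:2])
for k in ['top','side']:
    c=pickle.load(open(f'pics/{n}_{k}.pkl','rb'));im=c['image'].astype(int)
    g=im.min(2)
    est=np.array([500,130,67.]) if len(sys.argv)<3 else None
    m=(g>200).astype(np.uint8)
    cs,_=cv2.findContours(m,cv2.RETR_EXTERNAL,cv2.CHAIN_APPROX_NONE)
    for q in cs:
        a=cv2.contourArea(q)
        if a<60: continue
        (u,v)=q.reshape(-1,2).mean(0)
        z=67 if a>1500 else 75
        P=np.array([onz(c,*p,z)[:2] for p in q.reshape(-1,2)])
        ce,r=circ(P); 
        print(k,'area',a,'px',u.round(1),v.round(1),'circle',ce.round(1),r.round(1),'depthpt',bydepth(c,u,v).round(1))
E
python3 meas.py a
python3 - <<'E'
import pickle
from h import *
for k,pts in dict(top={'key':(283.6,222),'hub':(210,222),'peg':(197,205.8),'metertop':(255,215),'mug':(108,219),'cap':(146.5,254),'ring':(180,223),'bot':(347,172),'disc':(200,235)},side={'key':(241,228),'hub':(220.5,176.3),'peg':(230,161),'metertop':(250,210),'ring':(190,180),'botcap':(322,255),'disc':(210,170)}).items():
    c=pickle.load(open(f'pics/a_{k}.pkl','rb'))
    for n,p in pts.items(): print(k,n,bydepth(c,*p).round(1))
E
```

```text
top area 183.5 px 145.7 253.7 circle [460.6 267.4] 15.3 depthpt [461.  282.   20.7]
top area 1124.5 px 4.5 293.7 circle [386.4 501.7] 93.5 depthpt [ 3.756e+02  5.835e+02 -2.000e-01]
top area 72.0 px 209.5 221.6 circle [525.8 140.7] 9.9 depthpt [526.5 141.3  69.8]
top area 146.0 px 283.0 221.5 circle [527.2 -10.7] 14.2 depthpt [526.6 -10.1  81.3]
top area 1933.0 px 209.3 222.4 circle [527.1 141.7] 64.0 depthpt [525.  141.6  69.6]
top area 532.0 px 348.9 168.4 circle [ 643.  -153.7] 27.4 depthpt [ 627.9 -137.   130.6]
top area 295.0 px 508.3 86.1 circle [ 836.4 -524.1] 43.8 depthpt [ 8.737e+02 -5.801e+02  5.000e-01]
top area 3618.0 px 13.2 129.9 circle [736.8 573.1] 116.2 depthpt [ 7.432e+02  6.060e+02 -4.000e-01]
top area 151.0 px 6.8 22.1 circle [961.  598.3] 20.1 depthpt [1521.3 1181.7 -749.7]
top area 153.5 px 300.2 4.2 circle [1021.   -59.1] 25.3 depthpt [1647.1 -178.4 -743.3]
top area 63.5 px 144.8 4.0 circle [1018.2  300.5] 12.6 depthpt [1625.7  555.  -741.1]
top area 82.0 px 11.3 3.5 circle [1010.2  591.8] 14.1 depthpt [1615.7 1170.6 -747.8]
side area 378.0 px 316.0 260.2 circl
[... 438 characters left out ...]
76.9] 24.3 depthpt [1.069e+02 6.868e+02 5.000e-01]
side area 2895.0 px 112.8 79.3 circle [351.3 582.2] 103.2 depthpt [346.3 657.3   6.7]
side area 2523.5 px 258.7 50.8 circle [771.  594.3] 124.9 depthpt [799.1 672.5   5.6]
top key [525.5 -11.3  81.5]
top hub [525.8 140.3  69.7]
top peg [555.3 164.   99.4]
top metertop [542.2  47.   58.5]
top mug [537.  372.3   7.9]
top cap [460.4 280.2  20.6]
top ring [523.5 202.1  68.3]
top bot [ 624.9 -138.   112.1]
top disc [499.  160.3  68.1]
side key [523.6 -16.6  80.5]
side hub [525.7 140.7  68.4]
side peg [552.5 154.9  94.6]
side metertop [561.1  39.1  56.6]
side ring [458.8 150.   68.9]
side botcap [ 632.7 -152.2  129.7]
side disc [508.9 167.9  66.6]
```

```bash
python3 - <<'E'
import pickle
from h import *
T=pickle.load(open('pics/a_top.pkl','rb'));S=pickle.load(open('pics/a_side.pkl','rb'))
def tri(a,b):
    o1,d1=ray(T,*a);o2,d2=ray(S,*b)
    st=np.linalg.lstsq(np.c_[d1,-d2],o2-o1,rcond=None)[0]
    p,q=o1+d1*st[0],o2+d2*st[1];return ((p+q)/2).round(1),np.linalg.norm(p-q).round(1)
# zoom coords -> px
zt=lambda u,v:((u+.5)/5-.5+160,(v+.5)/5-.5+175); zs=lambda u,v:((u+.5)/4-.5+160,(v+.5)/4-.5+140)
F={'hub':((249,235),(243,145)),'pegtop':((187,155),(281,76)),'key':((618,235),(325,345)),'idx_out':((324,331),(185,206)),'idx_in':((276,270),(224,166)),'ll_out':((134,105),(312,64)),}
for n,(a,b) in F.items():
    a=zt(*a);b=zs(*b);print(n,*tri(a,b),'top@68',onz(T,*a,68).round(1)[:2],'side@68',onz(S,*b,68).round(1)[:2])
h=onz(T,*zt(249,235),69)[:2]
for n in ['idx_out','idx_in','ll_out']:
    p=onz(T,*zt(*F[n][0]),68)[:2]-h;print(n,np.hypot(*p),np.degrees(np.arctan2(p[1],p[0])))
p=onz(T,*zt(168,141),67)[:2]-h;print('ll_mid',np.hypot(*p),np.degrees(np.arctan2(p[1],p[0])))
k=onz(T,*zt(618,235),81)[:2];print('k',k,'meter -y dir',np.degrees(np.arctan2(*(k-h)[::-1])),np.hypot(*(k-h)))
# disc
for c,n,hub in((T,'t',(209.4,221.6)),(S,'s',(220.3,175.9))):
    m=(c['image'].max(2)<110).astype(np.uint8)
    nn,l,st,ce=cv2.connectedComponentsWithStats(m)
    for i in range(1,nn):
        if st[i,4]>150 and np.hypot(*(ce[i]-hub))<15:
            ys,xs=np.where(l==i);hull=cv2.convexHull(np.c_[xs,ys].astype(np.float32)).reshape(-1,2)
            P=np.array([onz(c,*p,68)[:2] for p in hull]);A=np.c_[2*P,np.ones(len(P))];s=np.linalg.lstsq(A,(P**2).sum(1),rcond=None)[0]
            print(n,s[:2],np.sqrt(s[2]+s[:2]@s[:2]))
E
```

```text
hub [526.2 141.7  68.6] 1.0 top@68 [526.8 141.7] side@68 [525.9 142.3]
pegtop [556.1 165.2  91.2] 1.6 top@68 [560.1 168.4] side@68 [561.3 187.3]
key [525.9 -10.6  79.2] 1.3 top@68 [527.7 -11.8] side@68 [527.7  -2.7]
idx_out [485.8 110.3  66.2] 3.2 top@68 [487.3 110. ] side@68 [483.9 109. ]
idx_in [512.  130.3  68.2] 0.7 top@68 [512.3 130.2] side@68 [511.6 130.5]
ll_out [581.1 191.1  68.1] 0.0 top@68 [581.1 191.1] side@68 [581.1 191.2]
idx_out 50.52333764286403 -141.17960180155
idx_in 18.32666514729218 -141.57030313163176
ll_out 73.51827951676047 42.28297950577159
ll_mid 52.675776799337804 41.57614827821783
k [526.40113733 -10.57433891] meter -y dir -90.1038731794592 152.2020362819851
t [526.4757599  141.06788524] 50.088517823996526
s [524.69689386 140.50364177] 49.338824182170846
```

The index is at about -141° (world frame) and the long line at about +42°. The axis is near (526, 141.5) and the peg near (556, 165). I'll push clockwise by about 177° with the side of the closed fingers, starting on the peg's counter-clockwise side.

```bash
cat > go.py <<'E'
import sys
from h import *
s=bot.sense();p=s['tool_pos'];y=np.radians(s['orientation'][2])
print('t',s['time_s'],'pos',p.round(1),'rpy',s['orientation'].round(2),'F',s['contact_force'].round(1),'gap',round(s['finger_gap'],3),'J',s['joints'].round(1))
if len(sys.argv)>3:
    d=np.array([float(a) for a in sys.argv[1:4]])-p
    print('tool shift m',((np.array([np.cos(y)*d[0]+np.sin(y)*d[1],np.sin(y)*d[0]-np.cos(y)*d[1],-d[2]]))/1000).round(4))
    if len(sys.argv)>4: print('twist rad',round(-(np.radians(float(sys.argv[4]))-y),4))
E
python3 go.py 536.3 189.5 180 128.7
```

```text
t 0.1 pos [145.2 607.2 255.2] rpy [-1.7988e+02 -1.0000e-02  1.6655e+02] F [-0.3 -1.3  0.4] gap 1.001 J [72.6 17.7 93.7  0.  68.7 -4. ]
tool shift m [-0.4775 -0.3152  0.0752]
twist rad 0.6606
```

Emit:
arm_command:
  motion:
    - [-0.024,-0.016,0,0,0]
    - [-0.048,-0.0315,0,0,0]
    - [-0.048,-0.0315,0,0,0]
    - [-0.048,-0.0315,0,0,0]
    - [-0.048,-0.0315,0,0,0]
  newtons: 30

```text
time_s: 0.72
tool_pos: [323.3, 417.9, 255.9]
orientation: [-180.0, -0.0, 166.6]
contact_force: [1.1, -0.2, 0.1]
finger_gap: 0.002
```

Emit:
arm_command:
  motion:
    - [-0.048,-0.0315,0,0,0]
    - [-0.048,-0.0315,0,0,0]
    - [-0.048,-0.0315,0,0,0]
    - [-0.048,-0.0315,0,0,0]
    - [-0.048,-0.0315,0,0,0]

```text
time_s: 1.35
tool_pos: [520.0, 208.9, 255.9]
orientation: [-180.0, -0.0, 166.5]
contact_force: [1.0, 0.2, 1.2]
finger_gap: 0.003
```

Emit:
arm_command:
  motion:
    - [-0.02,-0.013,0,0.132,0]
    - [0,0,0.015,0.132,0]
    - [0,0,0.02,0.132,0]
    - [0,0,0.02,0.132,0]
    - [0,0,0,0.132,0]

```text
time_s: 1.98
tool_pos: [533.6, 192.5, 198.4]
orientation: [-179.7, -0.1, 128.5]
contact_force: [1.1, 0.1, 0.2]
finger_gap: 0.0
```

```bash
python3 go.py 536.3 189.5 130 128.7
```

```text
t 1.975 pos [533.6 192.5 198.4] rpy [-1.7970e+02 -1.3000e-01  1.2847e+02] F [1.1 0.1 0.2] gap 0.0 J [ 15.4  15.1 104.1  -0.   61.1 -23. ]
tool shift m [-0.004   0.0002  0.0684]
twist rad -0.004
```

Emit:
arm_command:
  motion:
    - [0,0,0.02,0,0]
    - [0,0,0.025,0,0]
    - [0,0,0.015,0,0]
    - [0,0,0.006,0,0]
    - [0,0,0,0,0]

```text
time_s: 2.6
tool_pos: [535.6, 193.2, 135.1]
orientation: [-180.0, -0.0, 128.7]
contact_force: [-0.2, -0.5, -0.5]
finger_gap: 0.001
```

```bash
python3 shot.py b >/dev/null; python3 go.py 540 189.5 101 128.7; python3 - <<'E'
import cv2,numpy as np
a=cv2.imread('pics/b_top.png')[170:275,155:315];b=cv2.imread('pics/b_side.png')[90:240,140:290]
cv2.imwrite('pics/b_z.png',np.hstack([cv2.resize(a,(533,350)),cv2.resize(b,(350,350),)])[:, :800])
cv2.imwrite('pics/b_sz.png',cv2.resize(b,(600,600),interpolation=cv2.INTER_CUBIC))
E
```

```text
t 2.7 pos [536.4 193.4 136.1] rpy [1.7992e+02 4.0000e-02 1.2873e+02] F [-0.   0.   0.1] gap 0.002 J [ 15.5  19.9 106.2  -0.   53.9 -23.3]
tool shift m [-0.0053  0.0004  0.0351]
twist rad 0.0005
```

View pics/b_sz.png

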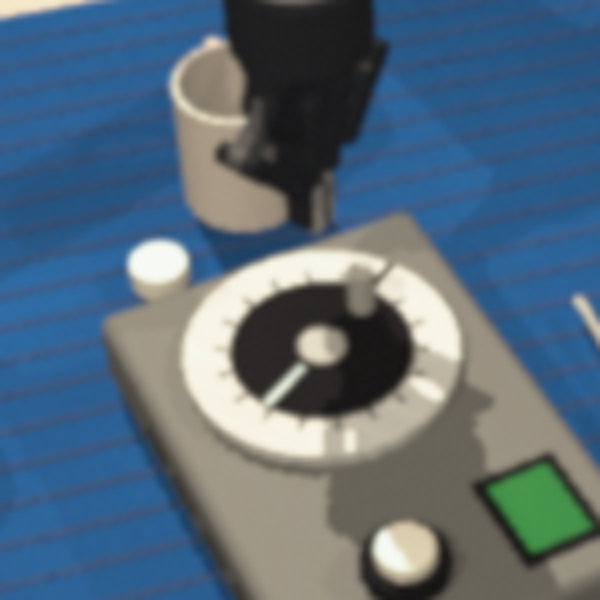

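Emit:
arm_command:
  motion:
    - [0,-0.0025,0.006,0,0]
    - [0,0,0.01,0,0]
    - [0,0,0.01,0,0]
    - [0,0,0.006,0,0]
    - [0,0,0.002,0,0]

```text
time_s: 3.32
tool_pos: [533.2, 191.5, 100.4]
orientation: [-179.9, -0.0, 128.7]
contact_force: [1.0, 0.4, -0.2]
finger_gap: -0.003
```

```bash
python3 shot.py c >/dev/null; python3 go.py 540 189.5 101 128.7; python3 - <<'E'
import cv2,numpy as np,pickle
from h import *
b=cv2.imread('pics/c_side.png')[90:240,140:290]
c=pickle.load(open('pics/c_side.pkl','rb'));print(proj(c,[536,192,76]))
cv2.imwrite('pics/c_sz.png',cv2.resize(b,(600,600),interpolation=cv2.INTER_CUBIC))
E
```

```text
t 3.425 pos [533.6 191.6 100.9] rpy [-1.7997e+02 -1.0000e-02  1.2873e+02] F [ 0.1 -0.1 -0. ] gap -0.004 J [ 15.4  22.6 107.3   0.   50.1 -23.4]
tool shift m [-0.0057  0.0037 -0.0001]
twist rad 0.0006
[[218.54428169 157.15214506]]
```

View pics/c_sz.png

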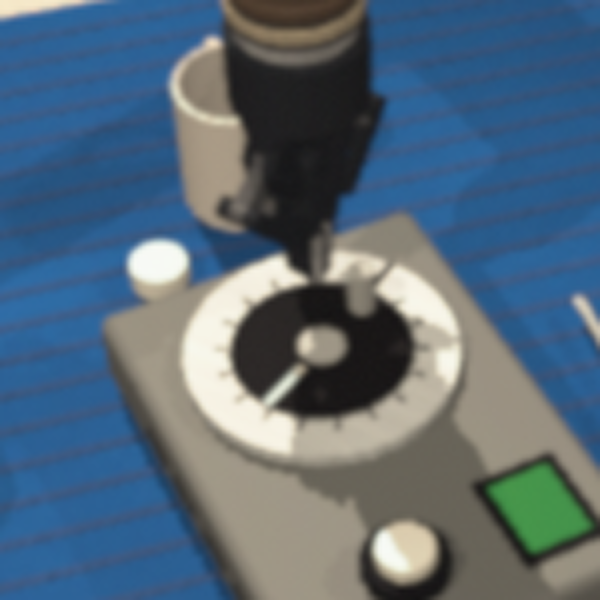

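Emit:
arm_command:
  motion:
    - [-0.004,0,0,0,0]
    - [-0.004,0,0,0,0]
    - [-0.003,0,0,0,0]
    - [-0.002,0,0,0,0]
    - [-0.001,0,0,0,0]

```text
time_s: 4.05
tool_pos: [542.6, 180.6, 101.3]
orientation: [180.0, -0.0, 128.7]
contact_force: [-0.5, 0.3, 0.2]
finger_gap: 0.0
```

Emit:
arm_command:
  motion:
    - [-0.001,0,0,0,0]
    - [-0.0013,0.0006,0,0.0349,0]
    - [-0.0013,0.0006,0,0.0349,0]
    - [-0.0013,0.0006,0,0.0349,0]
    - [-0.0013,0.0006,0,0.0349,0]

```text
time_s: 4.68
tool_pos: [548.0, 177.4, 101.3]
orientation: [-180.0, -0.0, 120.6]
contact_force: [-1.3, 1.2, 0.3]
finger_gap: 0.001
```

```bash
cat > pol.py <<'E'
from h import *
s=bot.sense();p=s['tool_pos'];y=np.radians(s['orientation'][2])
d=np.array([526,141.5])-p[:2]
print('t',s['time_s'],'pos',p.round(1),'yaw',s['orientation'][2].round(2),'F',s['contact_force'].round(1),'J6',s['joints'][5].round(1))
print('axis in tool frame',np.cos(y)*d[0]+np.sin(y)*d[1],np.sin(y)*d[0]-np.cos(y)*d[1],'peg angle if contact',np.degrees(y)-90)
E
python3 pol.py; python3 shot.py d side>/dev/null; python3 - <<'E'
import cv2
b=cv2.imread('pics/d_side.png')[90:240,140:290]
cv2.imwrite('pics/d_sz.png',cv2.resize(b,(600,600),interpolation=cv2.INTER_CUBIC))
E
```

```text
t 4.675 pos [548.  177.4 101.3] yaw 120.6 F [-1.3  1.2  0.3] J6 -17.0
axis in tool frame -19.6935708897746 -37.194162230242824 peg angle if contact 30.597173539745825
```

View pics/d_sz.png

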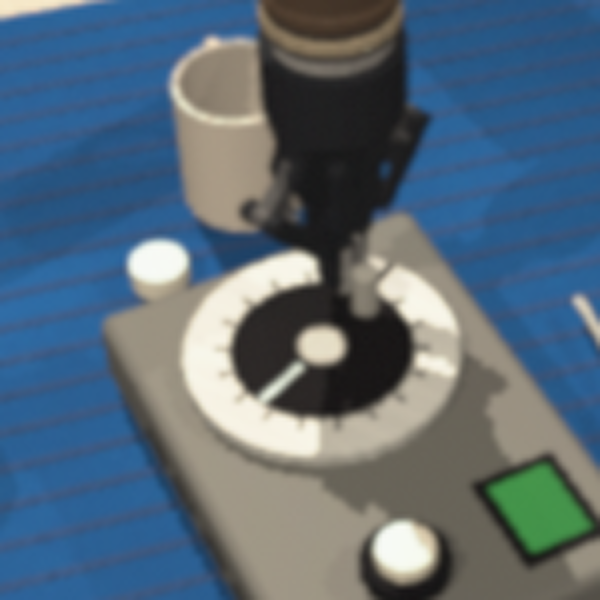

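Emit:
arm_command:
  motion:
    - [-0.0033,0.0016,0,0.0873,0]
    - [-0.0033,0.0016,0,0.0873,0]
    - [-0.0033,0.0016,0,0.0873,0]
    - [-0.0033,0.0016,0,0.0873,0]
    - [-0.0033,0.0016,0,0.0873,0]

```text
time_s: 5.35
tool_pos: [561.6, 164.9, 101.3]
orientation: [180.0, -0.0, 95.5]
contact_force: [0.3, 1.9, -0.6]
finger_gap: -0.002
```

```bash
python3 pol.py
```

```text
t 5.35 pos [561.6 164.9 101.3] yaw 95.53 F [ 0.3  1.9 -0.6] J6 6.5
axis in tool frame -19.837111305513233 -37.63716846015951 peg angle if contact 5.526949754591627
```

Pushing works as planned, at about 2 N with the tool tracking the circle, so I'll continue.

Emit:
arm_command:
  motion:
    - [-0.0033,0.0016,0,0.0873,0]
    - [-0.0033,0.0016,0,0.0873,0]
    - [-0.0033,0.0016,0,0.0873,0]
    - [-0.0033,0.0016,0,0.0873,0]
    - [-0.0033,0.0016,0,0.0873,0]

```text
time_s: 5.98
tool_pos: [568.8, 147.9, 101.4]
orientation: [179.9, -0.1, 70.5]
contact_force: [0.2, 1.7, -0.8]
finger_gap: 0.001
```

Emit:
arm_command:
  motion:
    - [-0.0033,0.0016,0,0.0873,0]
    - [-0.0033,0.0016,0,0.0873,0]
    - [-0.0033,0.0016,0,0.0873,0]
    - [-0.0033,0.0016,0,0.0873,0]
    - [-0.0033,0.0016,0,0.0873,0]

```text
time_s: 6.6
tool_pos: [568.5, 129.5, 101.5]
orientation: [179.9, -0.2, 45.5]
contact_force: [1.5, 2.1, -1.6]
finger_gap: -0.003
```

```bash
python3 pol.py; python3 shot.py e >/dev/null; python3 - <<'E'
import cv2
b=cv2.imread('pics/e_side.png')[90:240,140:290]
cv2.imwrite('pics/e_sz.png',cv2.resize(b,(600,600),interpolation=cv2.INTER_CUBIC))
E
```

```text
t 6.6 pos [568.5 129.5 101.5] yaw 45.52 F [ 1.5  2.1 -1.6] J6 53.0
axis in tool frame -21.19613835819292 -38.69563474567702 peg angle if contact -44.48160041508642
```

View pics/e_sz.png

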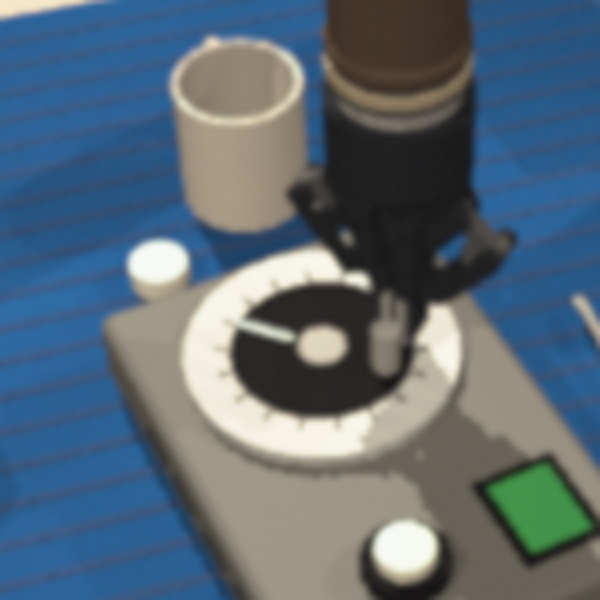

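Emit:
arm_command:
  motion:
    - [-0.0036,0.0014,0,0.0873,0]
    - [-0.0036,0.0014,0,0.0873,0]
    - [-0.0036,0.0014,0,0.0873,0]
    - [-0.0034,0.0014,0,0.0873,0]
    - [-0.0034,0.0014,0,0.0873,0]

```text
time_s: 7.32
tool_pos: [559.3, 113.0, 102.1]
orientation: [179.8, -0.3, 20.7]
contact_force: [4.3, -0.7, -1.0]
finger_gap: 0.0
```

Emit:
arm_command:
  motion:
    - [-0.0033,0.0016,0,0.0873,0]
    - [-0.0033,0.0016,0,0.0873,0]
    - [-0.0033,0.0016,0,0.0873,0]
    - [-0.0033,0.0016,0,0.0873,0]
    - [-0.0033,0.0016,0,0.0873,0]

```text
time_s: 7.95
tool_pos: [544.3, 101.6, 102.2]
orientation: [179.9, -0.3, -4.3]
contact_force: [3.1, -2.4, -0.2]
finger_gap: 0.004
```

```bash
python3 pol.py
```

```text
t 7.95 pos [544.3 101.6 102.2] yaw -4.33 F [ 3.1 -2.4 -0.2] J6 100.6
axis in tool frame -21.303105018396682 -38.368866947664024 peg angle if contact -94.33482013195244
```

Emit:
arm_command:
  motion:
    - [-0.0033,0.0016,0,0.0873,0]
    - [-0.0033,0.0016,0,0.0873,0]
    - [-0.0033,0.0016,0,0.0873,0]
    - [-0.0033,0.0016,0,0.0873,0]
    - [-0.0016,0.0008,0,0.0436,0]

```text
time_s: 8.57
tool_pos: [527.4, 98.0, 102.0]
orientation: [180.0, -0.2, -26.8]
contact_force: [1.4, -2.4, 0.8]
finger_gap: 0.0
```

```bash
python3 pol.py; python3 shot.py f >/dev/null; python3 - <<'E'
import cv2
b=cv2.imread('pics/f_side.png')[130:210,170:270]
cv2.imwrite('pics/f_sz.png',cv2.resize(b,None,fx=7,fy=7,interpolation=cv2.INTER_CUBIC))
b=cv2.imread('pics/f_top.png')[175:270,160:315]
cv2.imwrite('pics/f_tz.png',cv2.resize(b,None,fx=5,fy=5,interpolation=cv2.INTER_CUBIC))
E
```

```text
t 8.575 pos [527.4  98.  102. ] yaw -26.77 F [ 1.4 -2.4  0.8] J6 122.8
axis in tool frame -20.828810644913812 -38.201631459400105 peg angle if contact -116.77486923597364
```

View pics/f_sz.png

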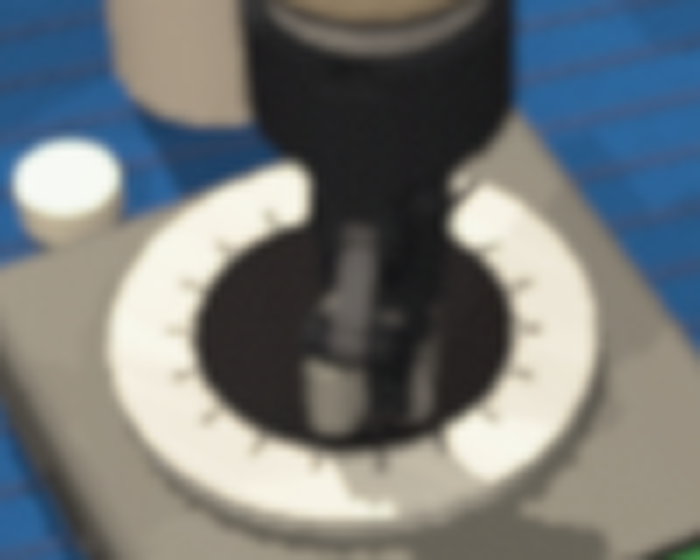

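View pics/f_tz.png

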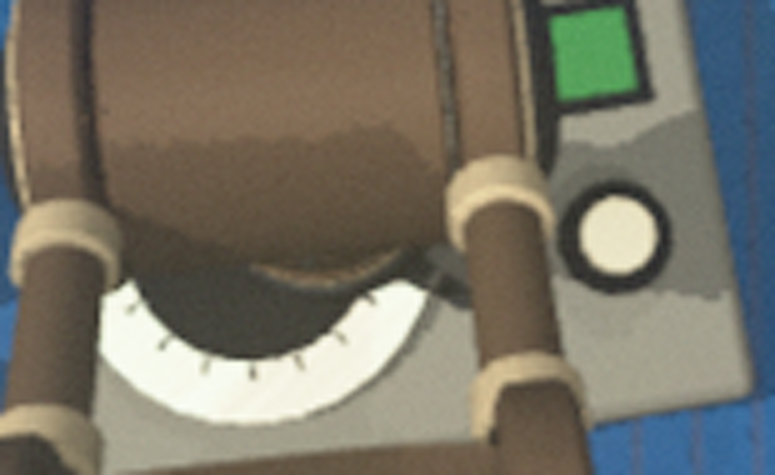

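Emit:
arm_command:
  motion:
    - [-0.0033,0.0016,0,0.0873,0]
    - [-0.0033,0.0016,0,0.0873,0]
    - [-0.0033,0.0016,0,0.0873,0]
    - [-0.0007,0.0003,0,0.0175,0]
    - [0,0,0,0,0]

```text
time_s: 9.3
tool_pos: [514.8, 100.4, 101.4]
orientation: [180.0, -0.0, -42.7]
contact_force: [1.1, -1.9, 0.5]
finger_gap: -0.001
```

```bash
python3 pol.py
```

```text
t 9.3 pos [514.8 100.4 101.4] yaw -42.72 F [ 1.1 -1.9  0.5] J6 139.0
axis in tool frame -19.65113898872005 -37.81153776330115 peg angle if contact -132.72257866025623
```

Emit:
arm_command:
  motion:
    - [0.003,0,0,0,0]
    - [0.006,0,0,0,0]
    - [0.006,0,-0.01,0,0]
    - [0,0,-0.03,0,0]
    - [0,0,-0.05,0,0]

```text
time_s: 9.93
tool_pos: [524.3, 90.0, 190.9]
orientation: [179.8, 0.2, -42.8]
contact_force: [0.6, 0.0, -1.1]
finger_gap: 0.001
```

Emit:
arm_command:
  motion:
    - [-0.05,-0.02,-0.01,0,0]
    - [-0.055,-0.02,-0.01,0,0]
    - [-0.055,-0.02,-0.01,0,0]
    - [-0.055,-0.02,0,0,0]
    - [-0.055,-0.02,0,0,0]

```text
time_s: 10.55
tool_pos: [396.9, 346.6, 222.5]
orientation: [-179.8, 0.3, -42.5]
contact_force: [1.4, 0.5, 0.2]
finger_gap: 0.001
```

```bash
python3 pol.py; python3 shot.py g >/dev/null; python3 - <<'E'
import cv2
b=cv2.imread('pics/g_side.png')[130:210,170:270]
cv2.imwrite('pics/g_sz.png',cv2.resize(b,None,fx=7,fy=7,interpolation=cv2.INTER_CUBIC))
b=cv2.imread('pics/g_top.png')[175:270,160:260]
cv2.imwrite('pics/g_tz.png',cv2.resize(b,None,fx=6,fy=6,interpolation=cv2.INTER_CUBIC))
E
```

```text
t 10.55 pos [396.9 346.6 222.5] yaw -42.45 F [1.4 0.5 0.2] J6 168.5
axis in tool frame 233.69694996788246 64.14313415399008 peg angle if contact -132.45277233061688
```

View pics/g_sz.png

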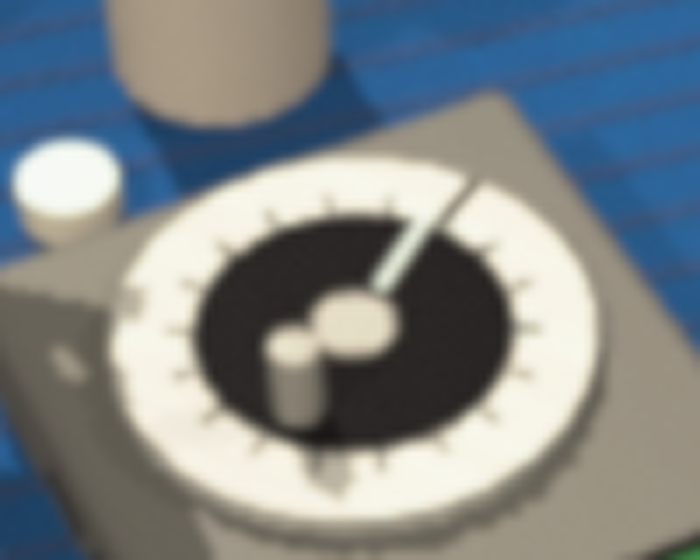

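View pics/g_tz.png

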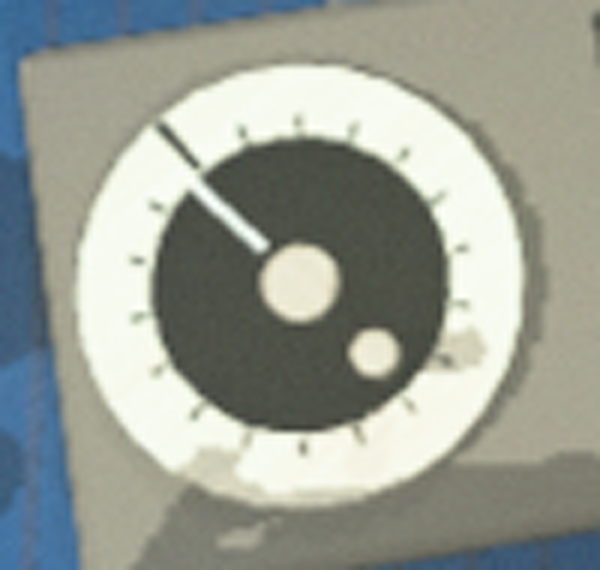

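The dial is now a few degrees short: in the top zoom the index's outer end is at about (190,180) and the long line runs from (160,125) to (197,166). I'll measure this with masks. Joint 6 is right at its range limit, so I'll turn it back first.

Emit:
arm_command:
  motion:
    - [0,0,0,-0.1,0]
    - [0,0,0,-0.17,0]
    - [0,0,0,-0.17,0]
    - [0,0,0,-0.17,0]
    - [0,0,0,-0.1,0]

```text
time_s: 11.28
tool_pos: [398.1, 344.1, 221.8]
orientation: [-179.8, 0.2, -1.7]
contact_force: [0.2, 0.7, 0.8]
finger_gap: -0.003
```

```bash
cat > ang.py <<'E'
import pickle,sys
from h import *
n=sys.argv[1]
H=np.array([526.2,141.5])
def ang(p): return np.degrees(np.arctan2(p[1],p[0]))
for k in ['top','side']:
    c=pickle.load(open(f'pics/{n}_{k}.pkl','rb'));im=c['image']
    # polar rectify on plane z=68 about the hub (sampling plane points)
    # hub centre in this view
    hh=H
    th=np.radians(np.arange(0,90,.25)); 
    def samp(r,z):
        P=np.c_[hh[0]+r*np.cos(th),hh[1]+r*np.sin(th),np.full(len(th),z)]
        q=proj(c,P).astype(np.float32)
        return cv2.remap(im,q[None,:,0],q[None,:,1],cv2.INTER_LINEAR)[0].astype(float).mean(1)
    out={}
    for name,rs,z,sg in(('index',range(22,49,2),68,1),('line',range(58,76,2),67,-1)):
        res=[]
        for r in rs:
            s=sg*samp(r,z); base=np.median(s); w=np.clip(s-base-0.4*(s.max()-base),0,None)
            m=s.argmax(); w[np.abs(np.arange(len(s))-m)>40]=0
            t=(w*th).sum()/w.sum(); res.append([r*np.cos(t),r*np.sin(t)])
        res=np.array(res)
        # line fit -> direction, and mean angle
        d=cv2.fitLine(res.astype(np.float32),cv2.DIST_HUBER,0,.01,.01).ravel()
        dirn=d[:2]*np.sign(d[0]); p0=d[2:]; u=(53-np.hypot(*p0)); at53=p0+dirn*u
        out[name]=at53; print(k,name,'dir',ang(dirn).round(2),'at53',at53.round(2),ang(at53).round(2),'angs',np.round([ang(x) for x in res],1))
    print(k,'gap mm',np.linalg.norm(out['index']-out['line']).round(2),'deg line-index',(ang(out['line'])-ang(out['index'])).round(2))
E
python3 pol.py; python3 ang.py g
```

```text
t 11.275 pos [398.1 344.1 221.8] yaw -1.74 F [0.2 0.7 0.8] J6 127.5
axis in tool frame 133.99014103250272 198.58599327441135 peg angle if contact -91.73759109962896
top index dir 48.5 at53 [35.77 39.1 ] 47.54 angs [46.  46.  46.5 47.  47.  47.  46.9 46.9 47.3 47.5 47.4 47.3 47.3 47.2]
top line dir 42.84 at53 [39.43 35.42] 41.94 angs [42.  42.1 42.2 41.9 42.  42.2 42.1 42.2 42.3]
top gap mm 5.19 deg line-index -5.61
side index dir 47.98 at53 [34.69 40.06] 49.11 angs [50.3 50.5 50.6 50.1 50.  49.9 49.8 49.7 49.5 49.4 49.3 49.3 49.3 49.6]
side line dir 42.34 at53 [38.47 36.46] 43.46 angs [43.3 43.4 43.4 43.3 43.2 43.2 43.1 43.1 43.3]
side gap mm 5.22 deg line-index -5.64
```

Both views agree: 5.6° more clockwise is needed. I'll go back to the same approach point.

Emit:
arm_command:
  motion:
    - [0.027,0.05,0,0,0]
    - [0.027,0.05,0,0,0]
    - [0.027,0.05,0,0,0]
    - [0.027,0.05,0,0,0]
    - [0.026,0.05,0,0,0]

```text
time_s: 11.9
tool_pos: [524.2, 87.8, 220.6]
orientation: [-179.8, 0.1, -2.0]
contact_force: [0.6, 0.4, -0.5]
finger_gap: -0.003
```

Emit:
arm_command:
  motion:
    - [0,0,0.02,0.143,0]
    - [0,0,0.02,0.143,0]
    - [0,0,0.02,0.143,0]
    - [0,0,0.02,0.143,0]
    - [0,0,0,0.143,0]

```text
time_s: 12.52
tool_pos: [521.5, 89.6, 138.3]
orientation: [179.9, 0.4, -43.2]
contact_force: [0.5, -0.3, -0.2]
finger_gap: 0.001
```

```bash
python3 go.py 524.5 90 101.4 -42.7; python3 pol.py
```

```text
t 12.525 pos [521.5  89.6 138.3] rpy [179.87   0.43 -43.2 ] F [ 0.5 -0.3 -0.2] gap 0.001 J [  4.9  15.9 111.3   0.3  53.2 137.9]
tool shift m [ 0.0019 -0.0023  0.0369]
twist rad -0.0087
t 12.525 pos [521.5  89.6 138.3] yaw -43.2 F [ 0.5 -0.3 -0.2] J6 137.9
axis in tool frame -32.26337197626591 -40.9097818533279 peg angle if contact -133.1989510864975
```

Emit:
arm_command:
  motion:
    - [0,-0.0015,0.01,-0.0087,0]
    - [0,-0.001,0.012,0,0]
    - [0,0,0.01,0,0]
    - [0,0,0.005,0,0]
    - [0,0,0,0,0]

```text
time_s: 13.15
tool_pos: [524.0, 92.7, 102.3]
orientation: [-180.0, 0.3, -42.3]
contact_force: [-0.4, -0.2, -0.4]
finger_gap: 0.003
```

```bash
python3 pol.py
```

```text
t 13.15 pos [524.   92.7 102.3] yaw -42.34 F [-0.4 -0.2 -0.4] J6 137.3
axis in tool frame -31.375306196590316 -37.3834516903485 peg angle if contact -132.3360941337606
```

Emit:
arm_command:
  motion:
    - [-0.004,0,0,0,0]
    - [-0.004,0,0,0,0]
    - [-0.002,0,0,0,0]
    - [-0.001,0,0,0,0]
    - [0,0,0,0,0]

```text
time_s: 13.78
tool_pos: [516.3, 100.2, 103.0]
orientation: [-179.9, 0.3, -42.4]
contact_force: [-1.0, 0.4, -1.0]
finger_gap: 0.0
```

```bash
python3 pol.py
```

```text
t 13.775 pos [516.3 100.2 103. ] yaw -42.35 F [-1.   0.4 -1. ] J6 138.2
axis in tool frame -20.66879121967702 -37.01898920451332 peg angle if contact -132.3508587011003
```

Emit:
arm_command:
  motion:
    - [-0.001,0,0,0,0]
    - [-0.0012,0.0006,0,0.0314,0]
    - [-0.0012,0.0006,0,0.0314,0]
    - [-0.0012,0.0006,0,0.0314,0]
    - [0,0,0,0,0]

```text
time_s: 14.4
tool_pos: [511.9, 102.1, 103.0]
orientation: [-179.9, 0.3, -47.8]
contact_force: [1.3, -0.7, -0.1]
finger_gap: -0.001
```

```bash
python3 pol.py; python3 shot.py i side>/dev/null;python3 - <<'E'
import cv2
b=cv2.imread('pics/i_side.png')[130:210,170:270]
cv2.imwrite('pics/i_sz.png',cv2.resize(b,None,fx=7,fy=7,interpolation=cv2.INTER_CUBIC))
E
```

```text
t 14.4 pos [511.9 102.1 103. ] yaw -47.78 F [ 1.3 -0.7 -0.1] J6 143.9
axis in tool frame -19.680810179289942 -36.95377722636293 peg angle if contact -137.78075095860228
```

View pics/i_sz.png

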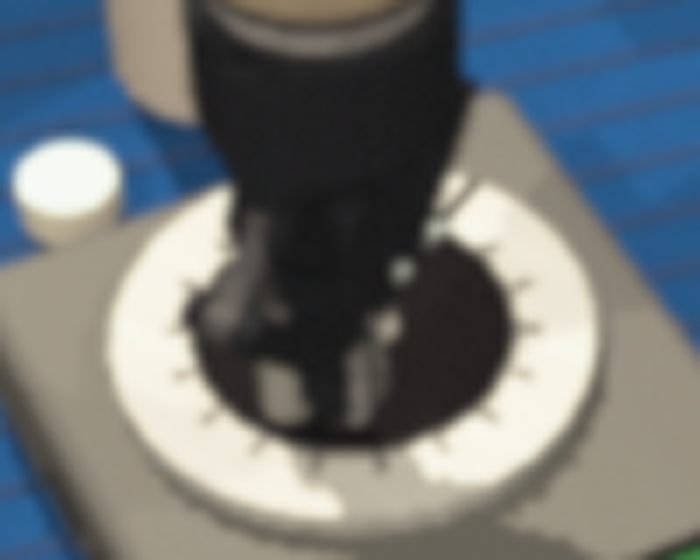

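The peg moved as expected. I'll retreat sideways, go up, unwind the wrist and check with a clear view.

Emit:
arm_command:
  motion:
    - [0.003,0,0,0,0]
    - [0.006,0,0,0,0]
    - [0.006,0,-0.01,0,0]
    - [0,0,-0.03,0,0]
    - [0,0,-0.05,0,0]

```text
time_s: 15.08
tool_pos: [520.7, 90.1, 192.5]
orientation: [179.8, 0.4, -47.8]
contact_force: [1.0, 0.3, 1.0]
finger_gap: -0.0
```

Emit:
arm_command:
  motion:
    - [0,0,-0.03,-0.16,0]
    - [0,0,0,-0.16,0]
    - [0,0,0,-0.16,0]
    - [0,0,0,-0.16,0]
    - [0,0,0,-0.16,0]

```text
time_s: 15.7
tool_pos: [522.5, 90.2, 223.7]
orientation: [-179.8, 0.1, -1.6]
contact_force: [-0.0, -0.2, 0.3]
finger_gap: 0.0
```

Emit:
arm_command:
  motion:
    - [-0.027,-0.05,0,0,0]
    - [-0.027,-0.05,0,0,0]
    - [-0.027,-0.05,0,0,0]
    - [-0.027,-0.05,0,0,0]
    - [-0.027,-0.05,0,0,0]

```text
time_s: 16.32
tool_pos: [395.2, 346.3, 225.3]
orientation: [-179.7, 0.1, -1.9]
contact_force: [1.4, 1.2, 0.4]
finger_gap: -0.006
```

```bash
python3 pol.py; python3 shot.py j >/dev/null; python3 ang.py j; python3 - <<'E'
import cv2
b=cv2.imread('pics/j_top.png')[175:270,160:260]
cv2.imwrite('pics/j_tz.png',cv2.resize(b,None,fx=6,fy=6,interpolation=cv2.INTER_CUBIC))
E
```

```text
t 16.325 pos [395.2 346.3 225.3] yaw -1.94 F [1.4 1.2 0.4] J6 128.1
axis in tool frame 137.70995390853363 200.27187263694145 peg angle if contact -91.94220861626535
top index dir 42.0 at53 [39.53 35.31] 41.77 angs [41.7 41.7 41.8 41.6 41.5 41.4 41.1 41.2 41.4 41.5 41.6 41.9 41.9 42.1]
top line dir 42.82 at53 [39.43 35.42] 41.93 angs [42.  42.1 42.2 41.9 42.1 42.2 42.  42.1 42.3]
top gap mm 0.15 deg line-index 0.16
side index dir 42.79 at53 [38.36 36.56] 43.62 angs [44.5 44.5 44.5 44.4 44.4 44.2 44.2 44.  44.  43.8 43.7 43.6 43.7 43.9]
side line dir 42.5 at53 [38.5  36.43] 43.42 angs [43.3 43.4 43.4 43.3 43.2 43.2 43.1 43.2 43.3]
side gap mm 0.19 deg line-index -0.21
```

View pics/j_tz.png

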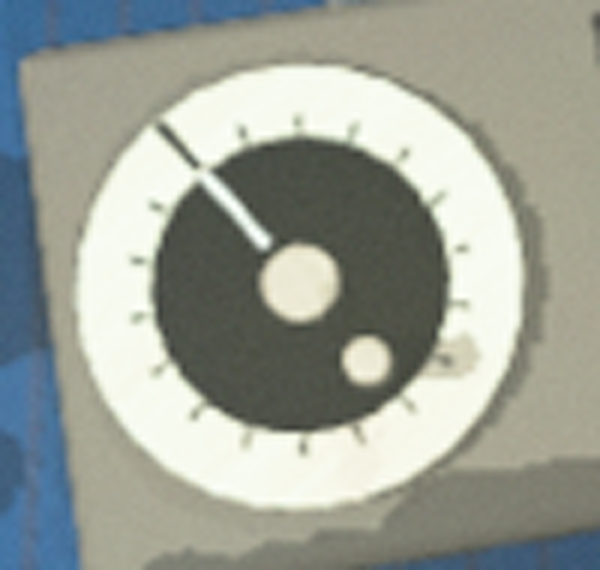

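The index and the long line coincide to 0.2 mm in both views, as the top zoom shows near (200,170). Next is the key at about (526,-10.6), top at z≈80.

Emit:
arm_command:
  motion:
    - [0.02,0.05,0,0,0]
    - [0.02,0.05,0,0,0]
    - [0.02,0.05,0,0,0]
    - [0.02,0.05,0,0,0]
    - [0.02,0.05,0,0,0]

```text
time_s: 17.05
tool_pos: [487.9, 89.0, 223.8]
orientation: [-179.8, 0.1, -2.0]
contact_force: [0.7, -0.8, 0.0]
finger_gap: 0.001
```

Emit:
arm_command:
  motion:
    - [0.02,0.05,0,0,0]
    - [0.02,0.05,0.02,0,0]
    - [0.003,0.002,0.03,0,0]
    - [0,0,0.03,0,0]
    - [0,0,0,0,0]

```text
time_s: 17.68
tool_pos: [524.2, -12.4, 140.4]
orientation: [-179.8, 0.5, -2.0]
contact_force: [-0.4, -0.6, -0.4]
finger_gap: -0.003
```

```bash
python3 go.py 526.3 -10.6 115
```

```text
t 17.675 pos [524.2 -12.4 140.4] rpy [-179.76    0.53   -2.  ] F [-0.4 -0.6 -0.4] gap -0.003 J [ -6.2  15.3 111.8   0.2  53.5  85.6]
tool shift m [ 0.002  -0.0018  0.0254]
```

Emit:
arm_command:
  motion:
    - [0.002,-0.0018,0.008,0,0]
    - [0,0,0.01,0,0]
    - [0,0,0.006,0,0]
    - [0,0,0.002,0,0]
    - [0,0,0,0,0]

```text
time_s: 18.3
tool_pos: [528.5, -9.5, 116.4]
orientation: [-179.8, 0.2, -1.9]
contact_force: [-0.2, 0.9, 0.0]
finger_gap: 0.001
```

```bash
python3 go.py 526.3 -10.6 105; python3 shot.py k >/dev/null; python3 - <<'E'
import cv2,numpy as np
b=cv2.imread('pics/k_side.png')[170:260,190:300]
cv2.imwrite('pics/k_sz.png',cv2.resize(b,None,fx=6,fy=6,interpolation=cv2.INTER_CUBIC))
E
```

```text
t 18.3 pos [528.5  -9.5 116.4] rpy [-179.78    0.18   -1.9 ] F [-0.2  0.9  0. ] gap 0.001 J [ -5.9  17.7 112.1   0.3  50.4  85.9]
tool shift m [-0.0022  0.0012  0.0114]
```

View pics/k_sz.png

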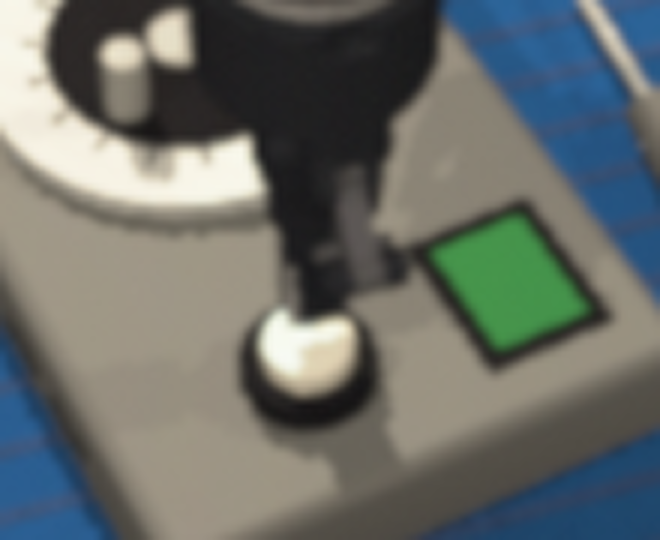

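Emit:
arm_command:
  motion:
    - [-0.002,0.001,0.004,0,0]
    - [0,0,0.004,0,0]
    - [0,0,0.003,0,0]
    - [0,0,0.002,0,0]
    - [0,0,0.002,0,0]

```text
time_s: 19.02
tool_pos: [526.3, -10.5, 101.5]
orientation: [-179.8, 0.2, -1.9]
contact_force: [-1.4, 0.1, 3.8]
finger_gap: 0.002
```

Emit:
arm_command:
  motion:
    - [0,0,0.001,0,0]
    - [0,0,0.001,0,0]
    - [0,0,0.001,0,0]
    - [0,0,0,0,0]
    - [0,0,0,0,0]

```text
time_s: 19.65
tool_pos: [526.3, -10.5, 99.0]
orientation: [-179.8, 0.2, -1.9]
contact_force: [-3.4, -0.5, 6.6]
finger_gap: 0.002
```

Emit:
arm_command:
  motion:
    - [0,0,0.001,0,0]
    - [0,0,0.0005,0,0]
    - [0,0,0.0005,0,0]
    - [0,0,0,0,0]
    - [0,0,0,0,0]

```text
time_s: 20.27
tool_pos: [526.4, -10.5, 98.8]
orientation: [-179.8, 0.2, -1.9]
contact_force: [-7.2, 0.2, 19.1]
finger_gap: -0.0
```

```bash
python3 go.py
```

```text
t 20.275 pos [526.4 -10.5  98.8] rpy [-179.78    0.25   -1.9 ] F [-7.2  0.2 19.1] gap -0.0 J [ -6.   19.2 112.7   0.3  48.4  85.7]
```

The position stopped at 98.8 while the force rose to 19 N, so the key has bottomed. Releasing it now and moving away.

Emit:
arm_command:
  motion:
    - [0,0,-0.002,0,0]
    - [0,0,-0.005,0,0]
    - [0,0,-0.02,0,0]
    - [0,0,-0.05,0,0]
    - [0,0,-0.05,0,0]

```text
time_s: 20.9
tool_pos: [526.8, -10.8, 223.9]
orientation: [-179.8, 0.2, -1.9]
contact_force: [0.4, -0.2, 0.5]
finger_gap: 0.001
```

Emit:
arm_command:
  motion:
    - [-0.02,-0.05,0,0,0]
    - [-0.02,-0.05,0,0,0]
    - [-0.02,-0.05,0,0,0]
    - [-0.02,-0.05,0,0,0]
    - [-0.02,-0.05,0,0,0]

```text
time_s: 21.52
tool_pos: [434.9, 244.1, 224.6]
orientation: [-179.7, 0.1, -1.9]
contact_force: [0.4, -0.6, 0.2]
finger_gap: 0.002
```

Emit:
arm_command:
  motion:
    - [-0.02,-0.05,0,0,0]
    - [-0.02,-0.05,0,0,0]
    - [-0.01,-0.03,0,0,0]
    - [0,0,0,0,0]
    - [0,0,0,0,0]

```text
time_s: 22.15
tool_pos: [389.7, 373.3, 224.9]
orientation: [-179.8, 0.2, -1.9]
contact_force: [0.3, 0.1, 0.1]
finger_gap: -0.001
```

```bash
python3 pol.py; python3 shot.py l >/dev/null; python3 ang.py l; python3 meas.py l | grep -E "area (1[0-9][0-9]|19|5)"; python3 - <<'E'
import pickle
from h import *
for n in 'al':
  for k,p in (('top',(283.6,222)),('side',(241,228))):
    c=pickle.load(open(f'pics/{n}_{k}.pkl','rb'));u,v=map(int,p);o,d=ray(c,u,v)
    print(n,k,'key z',(o+d*float(np.median(c['depth'][v-2:v+3,u-2:u+3])))[2].round(1))
b=cv2.imread('pics/l_side.png');cv2.imwrite('pics/l_s2.png',b[80:320,130:400].repeat(2,0).repeat(2,1))
b=cv2.imread('pics/l_top.png');cv2.imwrite('pics/l_t2.png',b[120:290,60:400].repeat(2,0).repeat(2,1))
E
```

```text
t 22.15 pos [389.7 373.3 224.9] yaw -1.9 F [0.3 0.1 0.1] J6 130.8
axis in tool frame 143.94692663910945 227.1684342037412 peg angle if contact -91.90094042055102
top index dir 42.0 at53 [39.53 35.3 ] 41.76 angs [41.6 41.6 41.8 41.6 41.4 41.3 41.  41.3 41.5 41.5 41.6 41.9 41.9 42. ]
top line dir 42.88 at53 [39.43 35.42] 41.93 angs [42.  42.1 42.2 41.9 42.1 42.2 42.1 42.2 42.3]
top gap mm 0.16 deg line-index 0.17
side index dir 42.8 at53 [38.36 36.57] 43.63 angs [44.4 44.5 44.5 44.5 44.4 44.2 44.2 44.  44.  43.8 43.7 43.6 43.8 44. ]
side line dir 42.46 at53 [38.5  36.43] 43.42 angs [43.3 43.4 43.4 43.3 43.2 43.1 43.1 43.1 43.3]
side gap mm 0.2 deg line-index -0.21
top area 183.5 px 145.7 253.7 circle [460.6 267.4] 15.3 depthpt [461.  281.6  22.1]
top area 146.0 px 283.0 221.5 circle [527.2 -10.7] 14.2 depthpt [526.7 -10.3  80. ]
top area 547.5 px 349.0 168.4 circle [ 642.9 -153.7] 27.6 depthpt [ 628.  -137.2  130.3]
top area 141.0 px 274.9 5.4 circle [1024.8    5.1] 18.0 depthpt [1641.3  -57.6 -748.2]
top area 165.5 px 229.2 7.2 circle [1017.6  112.6] 21.7 depthpt [1625.9  160.1 -748.7]
top area 103.5 px 125.8 3.2 circle [1017.8  342.4] 17.0 depthpt [1636.8  648.  -754. ]
top area 158.5 px 76.3 4.8 circle [1013.3  452.2] 20.4 depthpt [1612.8  870.2 -741.7]
top area 148.5 px 10.3 3.5 circle [1011.4  595.6] 17.9 depthpt [1617.8 1177.8 -751.1]
side area 118.5 px 240.7 226.3 circle [525.7  -8.4] 13.8 depthpt [525.  -10.6  78. ]
side area 1091.0 px 220.0 177.8 circle [522.7 133.4] 65.7 depthpt [522.9 134.3  71.1]
side area 139.0 px 26.9 90.8 circle [127.5 575.1] 25.0 depthpt [108.7 680.5   2.9]
side area 1947.0 px 268.2 41.4 circle [813.3 619.7] 104.3 depthpt [851.3 728.9  -4.2]
a top key z 80.6
a side key z 80.3
l top key z 80.5
l side key z 79.2
```

View pics/l_s2.png

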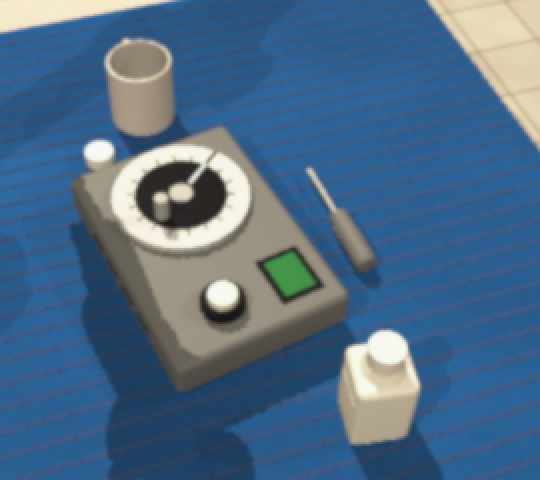

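View pics/l_t2.png

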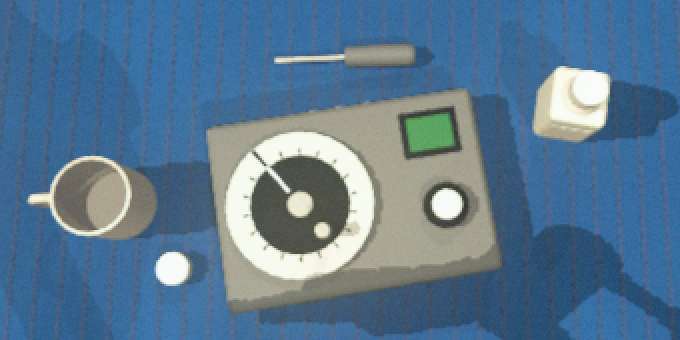

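The dial is on the line in both views, the key is up again (contour at the same pixel as at the start), the bystanders have not moved and the arm is clear. Handing in.

```bash
python3 -c "
from rig import bot
print(bot.finish_job())"
```

```text
the job is handed in; nothing more can be done
None
```

I set the dial on the long line, pressed the key and let it go, and handed the job in; no verdict is reported. The robot's clock stood at 22.15 s, before the final pictures.

**Dial:** I pushed the peg clockwise about 183° with the closed fingertips. That took one long push, a look, and a 5.6° correction. The push read about 2–4 N.

**Key:** I pressed it until it stopped. The tool held at z 98.8 mm while the force rose to 19 N. Then I released it and moved the arm clear.

**Last checks:**
- **Alignment:** the index is within 0.2 mm of the long line in both camera views, the same before and after the key press.
- **Key up:** its outline is at the same pixels as at the start. The depth readings at the end were 80.5 mm (top) and 79.2 mm (side), against 80.6 and 80.3 mm at the start. I put the 1 mm side difference down to depth noise.
- **Bystanders:** the cap's outline had not moved, and the bottle's had shifted by 0.1 pixel. The mug and screwdriver I checked only by eye.
- **Contact:** the arm was touching nothing, with force readings near zero.

**What did not go smoothly:**
- On the first retreat, joint 6 ran up to its range limit (168.5° read, against a limit of 168.51°). I turned it back at once.
- The two views put the dial's axis 1–2 mm apart. This does not affect the alignment, which I compared within each view.

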